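Push the photo-slide carriage to its next click stop

TASK

Close-up pictures of the sand timer are being taken on the desk's slide rail. Push the carriage gently along the rail toward the red end cap until it clicks into the very next stop, and leave it resting there, clicked in, with the sand timer still standing in its tray. Do not touch the sand timer, and leave the candle, the pin box and the eraser where they are.

Things in the scene. Friction and masses are not known exactly. Their poses are not given: they have to be found in the camera images.
- rail: Straight aluminium slide rail fixed to the desk, 44 mm wide, 404 mm long over its caps, its top 26 mm above the desk (caps 28 mm). Origin: on the desk, middle of the rail. Its y axis runs along the rail toward the red end cap (the other cap is black), z up.
- red_end (a point): Outer face of the red end cap, 14 mm above the desk, on the rail's centre line.
- carriage (a joint): Slide of the carriage toward the red cap, m: 0 at its first click stop (where it starts, clicked in), 0.205 at the rail's end. The NEXT stop is somewhere between 0.075 and 0.125, adjusted from day to day, hidden in the rail and unmarked: feel for it. The third, at 0.197, is the wrong one. Sliding freely takes about 2 N.
- push_face (a point): Middle of the rear rubber buffer (facing the black cap), an upright flat face 84 mm wide, 16 mm high, 40 mm above the desk; push here along the rail. The carriage is a grey block 96 mm wide (too wide to grasp), 158 mm long over its buffers, underside 28 mm and deck 52 mm above the desk. Axes as the rail's.
- click_pin (a joint): Height of the sprung brass pin, m: 0 when sunk in a stop (clicked in), about 0.0025 between stops. A stop is a dip 10 mm to either side of its middle: about 7 mm before the middle the carriage snaps forward into it by itself, leaving the pusher behind; pushed on from there it resists with 6 to 8 N at once, and is out again 7 mm farther on. Leaving the first stop feels the same.
- pin_top (a point): Top of the brass click pin, 10 mm across, standing in the deck on the carriage's centre line 37 mm ahead of the push face; 53.5 mm above the desk when clicked in, about 56 mm between stops.
- tray (a point): Middle of the floor of the square tray on the carriage deck in which the sand timer stands: 64 mm wide inside, lip 7 mm high, floor 53.5 mm above the desk, 105 mm ahead of the push face.
- sand_timer: Clear glass sand timer (its upper part is hard to see) with a yellow round foot, 61 mm across and 159 mm tall, loose, standing in the carriage's tray. Origin: centre of its underside, z up.
- candle: Red pillar candle, 57 mm across and 114 mm tall, standing on the desk beside the rail. Origin: centre of its underside.
- pin_box: Round brass pin box with a knob on its lid, 47 mm across and 34 mm tall, on the desk beside the rail. Origin: centre of its underside.
- eraser: Blue and white eraser, 20 x 44 x 12 mm, on the desk beside the rail. Origin: centre of its underside.
Things that resemble listed ones, but are neither listed nor needed, are in the scene too. There is more than one size of the sand_timer; the job needs the smallest.

How it is judged:
By the outcome, as a careful person would: the job done as asked, in the order asked, and still so for the second after the job is handed in, with the robot touching nothing.
It also fails if it takes over 48 s, if anything falls off the work surface, if the arm or the gripper's body presses on something with over 40 N, if the wrist force passes 120 N, or if a joint passes its speed limit or range.

ROBOT

A 6-joint arm with a two-finger parallel gripper is mounted at the origin on a cart in front of the work surface, level with it; the furniture and walls round the work are solid. World frame = base frame: x ahead of the robot, y to its left, z up, the work surface at z = 0. Lengths are in m, angles in rad, forces in N, time in s.
With the tool pointing down it reaches from about 0.35 to 0.975 m from the base axis. Payload 4.9 kg.
Tool frame: the origin (TCP) lies between the finger pads; the fingertips stand 25 mm ahead of it and the grasp point (between the pads) lies 6 mm ahead of it; z points along the fingers, y is the line along which they close (so a half turn about z gives the same grasp; the last joint's range is limited). The gripper opens to 85 mm and grips with 20 to 120 N. Pads are 22 mm wide; open, the fingers measure 114 mm over their backs; the gripper's body (76 mm by 85 mm) begins 54 mm behind the grasp point. The pads swing forward as they close: fully open they stand 13 mm farther back than shut.
Start: joints at [0.985, 0.053, 1.613, -0, 1.476, -0.119], TCP at [0.281, 0.558, 0.256] pointing down, gripper open.
Joint ranges: [-3.01, 3.01], [-1.01, 2.22], [0.06, 2.58], [-1.02, 4.17], [0.09, 2.62], [-3.14, 3.14]. Speed limits (rad/s): [2.57, 2.57, 3.14, 3.14, 3.14, 3.14].

INTERFACE

Orientations are given as a unit quaternion [w, x, y, z].
In Python, from plant import manip gives the robot as it stands.
- The arm moves only by the shell command python3 -m inch 'ROWS'. ROWS is JSON, a list of rows, each a list of 3 entries, a list of its own where there are three numbers: the shift along the tool's x, y, z in m, then the turn, a rotation vector about the tool's x, y, z in rad, then the opening, from 0 (shut) to 1 (fully open). A call has 1 to 8 rows; each row shifts and turns the commanded pose from where the row before left it, along the tool's axes as they then stand; what a row does not reach is not made up. A row lasts 1/10 s, in which the tool goes at most 50 mm and 8.59 degrees, less where a joint would pass 70% of its speed; a pose out of reach is approached as far as the arm can. A call with a gripper value outside its range is refused whole. The fingers move at their own pace and stop on an object; the grip force is fixed at half the most. Time passes only in rows, so rows that do not move let the fingers close. It gives the time, the measured TCP pose, the force, the opening and the grip force at its end, in the units of the state.
- manip.state(): the state, without advancing time (a new reading comes with each control period).
- manip.grab_frame(name): name is "side" or "top" or "wrist"; returns (picture, depth): 384x512x3 uint8, red, green, blue; 384x512 float32, m along the optical axis (not along the pixel's ray), 0 where there is no reading.
- manip.camera_params(name): a dict with "camera_matrix" (3x3 intrinsics, pixels), "rvec" (rotation vector, rad) and "tvec" (3), from world to camera coordinates, as OpenCV has them. Camera axes: x right, y down, z forward; pixel columns grow to the right and rows downward; lengths in m; the calibration is good to about 2 mm. A picture is of the moment at which its call begins: read the wrist's pose just before it. camera_params takes no time and is no camera call; for the wrist camera it gives the pose at the moment of the call.
- manip.job_done(): hands the job in; it is judged then, once.
Trained networks look in the newest picture that a camera, given by its name, has taken for a name from the list of things; names that differ only in an ending like _2 or _b are one class to them, and where a whole thing is asked for, a point or a joint stands for the part that bears it (a point fixed in the world has none). Each returns a list of dicts, best first, with "score" (0 to 1); they miss things now and then, are a little off and sometimes report something else, mostly with a low value. They report only what shows in the picture. A call takes as long as a camera call. They do not tell look-alikes from the thing itself.
- manip.look_for(camera, label): "point" ([x, y, z] in m, in world coordinates, good to about 4 mm: the middle of the surface that is visible of it).
The state is a dict: "time": time; "joint_pos": joint angles; "joint_vel": joint speeds; "joint_efforts": joint torques, N m; "tool_pos": TCP position; "tool_rot": TCP orientation; "contact_force": force on the tool from outside, world axes, zero at the start; "ft_torque": the same for the moment, N m; "gripper_width": opening from 0.0 (shut) to 1.0 (fully open); "grasp_force": force on a finger pad.
Only numpy, scipy, OpenCV 4.12 (cv2) and the standard library are available. Lean on these libraries where they do the work, as an engineer would, in place of code of your own. Each camera call takes 0.05 s, during which the arm holds its last target. There are 200 camera calls.

## Working session

There is one attempt and no reset: what is moved stays moved. The work goes in short steps, Python scripts to look and compute and a shell command to move; the robot and the scene stay as the last step left them, time stands still between calls to the robot, and variables do not carry over. Pictures are saved under pics/ and viewed, at most 10 in all, crops included, and the job is handed in when it is done.

```bash
mkdir -p pics; cat > h.py <<'E'
import numpy as np, cv2
from plant import manip
def cam(n):
    p=manip.camera_params(n); R=cv2.Rodrigues(np.array(p["rvec"],float))[0]
    return np.array(p["camera_matrix"]),R,np.array(p["tvec"],float).ravel()
def world(n,d,P=None):
    K,R,t=P or cam(n); v,u=np.mgrid[:d.shape[0],:d.shape[1]]
    c=np.stack([(u-K[0,2])/K[0,0]*d,(v-K[1,2])/K[1,1]*d,d],-1)
    return (c-t)@R
def save(f,im): cv2.imwrite("pics/"+f,im[...,::-1])
def proj(n,X):
    K,R,t=cam(n); c=R@np.array(X)+t; return (K@c/c[2])[:2].round(0)
E
python3 - <<'E'
from h import *
ims=[]
for n in("side","top"):
    im,d=manip.grab_frame(n); np.savez("/tmp/"+n,im=im,d=d); ims.append(im)
    for l in("rail","push_face","carriage","pin_top","sand_timer","candle","pin_box","eraser"):
        for r in manip.look_for(n,l)[:3]: print(n,l,np.round(r["point"],3),round(r["score"],2),proj(n,r["point"]))
save("both.png",cv2.resize(np.hstack(ims),(800,300)))
save("side.png",ims[0]);save("top.png",ims[1])
print(manip.state())
E
```

```text
side rail [ 0.553 -0.012  0.04 ] 0.58 [278. 231.]
side push_face [ 0.548 -0.003  0.05 ] 0.61 [273. 226.]
side carriage [ 0.547 -0.     0.058] 0.75 [272. 221.]
side sand_timer [0.412 0.041 0.032] 0.9 [199. 239.]
side sand_timer [0.563 0.05  0.079] 0.59 [267. 200.]
side sand_timer [0.428 0.164 0.057] 0.56 [185. 201.]
side candle [0.706 0.115 0.064] 0.62 [306. 185.]
side eraser [ 0.686 -0.007  0.014] 0.46 [330. 228.]
side eraser [0.565 0.051 0.077] 0.22 [267. 201.]
top rail [0.58  0.098 0.03 ] 0.78 [254. 183.]
top push_face [0.579 0.099 0.03 ] 0.52 [254. 184.]
top carriage [0.556 0.026 0.05 ] 0.8 [286. 192.]
top sand_timer [0.43  0.169 0.032] 0.96 [220. 249.]
top sand_timer [0.566 0.068 0.093] 0.8 [268. 182.]
top sand_timer [0.411 0.058 0.032] 0.8 [271. 258.]
top candle [0.709 0.132 0.098] 0.76 [240. 118.]
top pin_box [0.486 0.298 0.026] 0.85 [164. 222.]
top pin_box [0.558 0.019 0.055] 0.49 [290. 191.]
top eraser [ 0.686 -0.001  0.012] 0.45 [297. 143.]
{'time': 0.9, 'joint_pos': array([ 9.85024055e-01,  5.26498658e-02,  1.61291106e+00, -3.28705834e-05,
        1.47597421e+00, -1.19031336e-01]), 'joint_vel': array([ 7.29705104e-04, -4.12234441e-05, -7.31954025e-04,  6.63026365e-04,
        1.44889268e-04,  9.74696994e-04]), 'joint_efforts': array([ 5.84705031e-04, -3.93690491e+01, -3.70464098e+01, -1.59544169e-05,
        6.14219862e-04,  1.07009936e-05]), 'tool_pos': array([0.28125071, 0.55812182, 0.25632807]), 'tool_rot': array([2.52810698e-05, 2.31256420e-01, 9.72892834e-01, 2.13411234e-05]), 'contact_force': array([0.30015882, 0.0795657 , 0.28510104]), 'ft_torque': array([-0.02800243, -0.00347727,  0.00378446]), 'grasp_force': 0.0, 'gripper_width': 0.9968890274600035}
```

View pics/top.png

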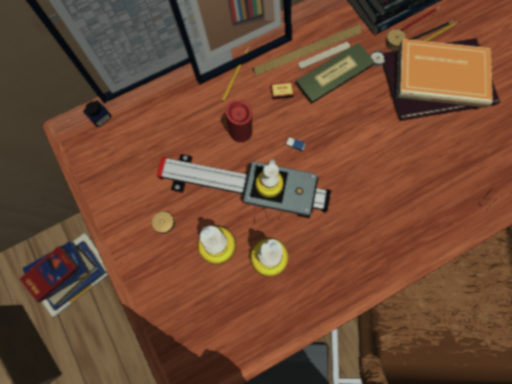

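View pics/side.png

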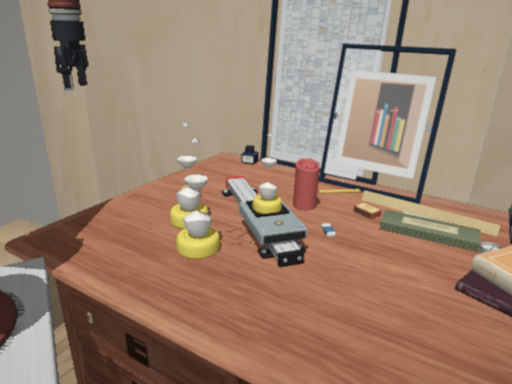

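The top view shows the rail running from the red cap at (162,168) to the black cap at (326,200). The carriage is at (280,188), with its pin at about (299,190). There are three candidate sand timers, at (270,182) in the tray and at (215,243) and (270,257) on the desk. The one in the tray is the smallest and is the one needed. The candle is at (239,120), the pin box at (163,222) and the eraser at (296,144). A matchbox-like block at (282,90) is a look-alike.

```bash
python3 - <<'E'
from h import *
z=np.load("/tmp/top.npz"); im,d=z["im"],z["d"]; W=world("top",d)
roi=np.zeros(d.shape,bool); roi[150:222,150:335]=1
def rect(lo,hi,name,extra=True):
    m=roi&(W[...,2]>lo)&(W[...,2]<hi)&(d>0)&extra
    n,l,s,c=cv2.connectedComponentsWithStats(m.astype(np.uint8)); k=1+np.argmax(s[1:,4])
    P=W[l==k][:,:2].astype(np.float32); r=cv2.minAreaRect(P); print(name,s[k],r,cv2.boxPoints(r).round(3).tolist()); return P
P=rect(.043,.062,"deck"); rect(.018,.034,"rail"); 
m=roi&(im[...,0]>130)&(im[...,1]<60)&(W[...,2]>.018); v,u=np.where(m); k=u<175
print("red",W[v[k],u[k]].mean(0),k.sum())
A=rect(.016,.062,"all")
s=im[140:230,150:340]; save("crop.png",cv2.resize(s,None,fx=4,fy=4,interpolation=cv2.INTER_CUBIC))
E
```

```text
deck [ 243  162   76   53 2272] ((0.5663782358169556, 0.0392572395503521), (0.15806710720062256, 0.09674763679504395), 79.68963623046875) [[0.5049999952316284, -0.029999999329447746], [0.6000000238418579, -0.04699999839067459], [0.628000020980835, 0.1080000028014183], [0.5329999923706055, 0.12600000202655792]]
rail [ 157  157   91   37 1704] ((0.5999462604522705, 0.2185865044593811), (0.20316705107688904, 0.048817429691553116), 80.01512908935547) [[0.5580000281333923, 0.12300000339746475], [0.6060000061988831, 0.11400000005960464], [0.6420000195503235, 0.3140000104904175], [0.593999981880188, 0.3230000138282776]]
red [0.6126347  0.31140547 0.04144552] 64
all [ 157  157  175   59 4390] ((0.5810586214065552, 0.12160923331975937), (0.40078479051589966, 0.09699665009975433), 79.78480529785156) [[0.49799999594688416, -0.06700000166893005], [0.5929999947547913, -0.08399999886751175], [0.6639999747276306, 0.3100000023841858], [0.5690000057220459, 0.3269999921321869]]
```

View pics/crop.png

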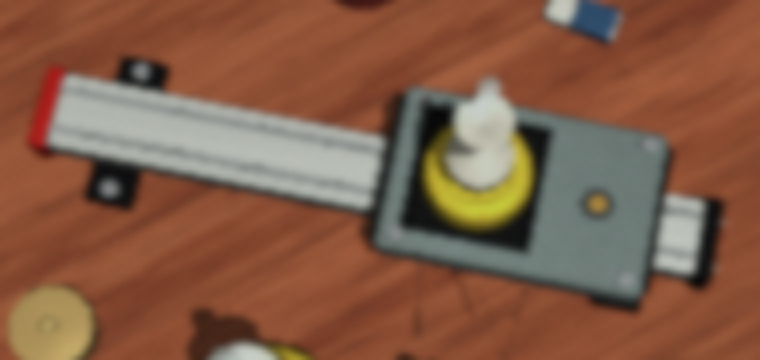

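The crop confirms that the smallest timer stands in the tray at about (480,165). The push side is on the right at about (655,220), and the pin is at (597,203). I'll rise, square the tool to the rail with the fingers shut, then travel over to the black-cap end.

```bash
python3 -m inch '[[[0,0,-0.014],[0,0,0.143],0],[[0,0,-0.014],[0,0,0.143],0],[[0,0,-0.014],[0,0,0.143],0],[[0,0,-0.014],[0,0,0.143],0],[[0,0,-0.014],[0,0,0.143],0],[[0,0,-0.014],[0,0,0.143],0],[[0,0,-0.014],[0,0,0.143],0],[[0,0,-0.014],[0,0,0.143],0]]' && python3 -m inch '[[[0,0,0],[0,0,0.139],0],[[-0.039,0.025,0],[0,0,0],0],[[-0.039,0.025,0],[0,0,0],0],[[-0.039,0.025,0],[0,0,0],0],[[-0.039,0.025,0],[0,0,0],0],[[-0.039,0.025,0],[0,0,0],0],[[-0.039,0.025,0],[0,0,0],0],[[-0.039,0.025,0],[0,0,0],0]]'
```

```text
time: 1.7
tool_pos: [0.2812, 0.5581, 0.3689]
tool_rot: [-0.0, 0.723, 0.691, 0.0]
contact_force: [0.3, 0.2, -0.2]
gripper_width: 0.0
grasp_force: 0.0
time: 2.5
tool_pos: [0.4051, 0.2566, 0.3685]
tool_rot: [0.0, 0.767, 0.641, 0.0]
contact_force: [1.5, 0.4, 0.2]
gripper_width: 0.002
grasp_force: 0.0
```

```bash
python3 -m inch '[[[-0.039,0.025,0],[0,0,0],0],[[-0.039,0.025,0],[0,0,0],0],[[-0.039,0.025,0],[0,0,0],0],[[-0.039,0.025,0],[0,0,0],0],[[-0.039,0.025,0],[0,0,0],0],[[-0.039,0.025,0],[0,0,0],0],[[-0.036,0.022,0],[0,0,0],0],[[-0.022,0.010,0],[0,0,0],0]]' && python3 -m inch '[[[0,0,0.04],[0,0,0],0],[[0,0,0.045],[0,0,0],0],[[0,0,0.045],[0,0,0],0],[[0,0,0.04],[0,0,0],0],[[0,0,0.02],[0,0,0],0],[[0,0,0],[0,0,0],0],[[0,0,0],[0,0,0],0]]'
python3 - <<'E'
from h import *
im,d=manip.grab_frame("wrist"); np.savez("/tmp/w",im=im,d=d); P=cam("wrist"); W=world("wrist",d,P)
s=manip.state(); print(s["tool_pos"],s["contact_force"])
for l in("push_face","pin_top","carriage","sand_timer"):
    for r in manip.look_for("wrist",l)[:2]: print(l,np.round(r["point"],3),round(r["score"],2),proj("wrist",r["point"]))
m=(W[...,2]>.046)&(W[...,2]<.058)&(d>0)&(abs(W[...,0]-.566)<.1)&(abs(W[...,1]-.04)<.13)
n,l,st,c=cv2.connectedComponentsWithStats(m.astype(np.uint8))
if n>1:
    k=1+np.argmax(st[1:,4]); Q=W[l==k][:,:2].astype(np.float32); u=np.array([.177,.984]); n_=np.array([.984,-.177])
    print(st[k],"along",np.percentile(Q@u,[0,1,5,99]),"across",np.percentile(Q@n_,[1,50,99]))
    print("tcp",s["tool_pos"][:2]@u,s["tool_pos"][:2]@n_)
save("w1.png",im)
E
```

```text
time: 3.3
tool_pos: [0.5326, -0.0643, 0.368]
tool_rot: [0.0, 0.768, 0.64, -0.0]
contact_force: [-0.1, 0.2, 0.8]
gripper_width: 0.0
grasp_force: 0.0
time: 4.0
tool_pos: [0.5323, -0.0615, 0.179]
tool_rot: [0.0, 0.767, 0.641, 0.0]
contact_force: [-0.0, -0.2, 0.7]
gripper_width: -0.001
grasp_force: 0.0
[ 0.53300841 -0.06167474  0.1802508 ] [-0.48216412  0.64177889  0.38358755]
push_face [0.554 0.014 0.049] 0.75 [261.  92.]
pin_top [ 0.56  -0.002  0.054] 0.6 [273. 112.]
carriage [0.554 0.01  0.052] 0.62 [263.  97.]
sand_timer [0.429 0.054 0.034] 0.56 [92. 67.]
[  206     0   141   160 13895] along [0.06027358 0.06182077 0.06649211 0.16772058] across [0.50456051 0.55093248 0.59817675]
tcp 0.03365454651634432 0.5353967079054501
```

View pics/w1.png

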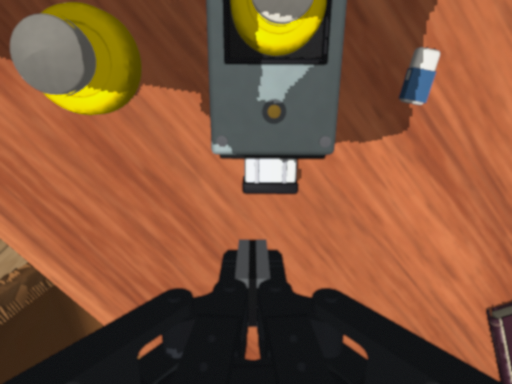

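The tool is square to the rail. The wrist view shows the push edge at row 155, the pin at (273,112), and the closed fingers at (253,245), a little left of centre. I'll back off 10 mm, centre, and lower.

```bash
python3 -m inch '[[[-0.01,0.0155,0],[0,0,0],0],[[0,0,0.03],[0,0,0],0],[[0,0,0.04],[0,0,0],0],[[0,0,0.03],[0,0,0],0],[[0,0,0.02],[0,0,0],0],[[0,0,0],[0,0,0],0],[[0,0,0],[0,0,0],0]]' && python3 -m inch '[[[0.005,0,0],[0,0,0],0],[[0.005,0,0],[0,0,0],0],[[0.004,0,0],[0,0,0],0],[[0.003,0,0],[0,0,0],0],[[0,0,0],[0,0,0],0],[[0,0,0],[0,0,0],0]]'
cat > m.py <<'E'
from h import *
import sys
s=manip.state(); u=np.array([.177,.984])
im,d=manip.grab_frame("wrist"); W=world("wrist",d)
m=(W[...,2]>.046)&(W[...,2]<.06)&(d>0)&(abs(W[...,:2]@np.array([.984,-.177])-.551)<.045)
a=(W[...,:2]@u)[m]; print("tcp along",s["tool_pos"][:2]@u,s["tool_pos"][2],"force along",s["contact_force"][:2]@u,s["contact_force"],"edge",np.percentile(a,[0.5,2]) if m.sum() else None)
hsv=cv2.cvtColor(im,cv2.COLOR_RGB2HSV); 
for r in manip.look_for("wrist","pin_top")[:1]: print("pin",np.round(r["point"],4),r["point"][:2]@u,r["score"])
if len(sys.argv)>1: save(sys.argv[1],im)
E
python3 m.py w2.png
```

```text
time: 4.95
tool_pos: [0.5461, -0.0742, 0.0593]
tool_rot: [0.0, 0.767, 0.641, 0.0]
contact_force: [0.7, 0.6, 0.7]
gripper_width: 0.002
grasp_force: 0.0
time: 5.55
tool_pos: [0.5485, -0.0572, 0.0584]
tool_rot: [0.0, 0.767, 0.641, -0.0]
contact_force: [0.3, -0.1, 0.5]
gripper_width: 0.002
grasp_force: 0.0
tcp along 0.040835655646211166 0.058358927124275865 force along -0.053384691356936444 [ 0.32619186 -0.11292749  0.47615354] edge [0.04803845 0.061036  ]
pin [0.5595 0.0015 0.055 ] 0.1005075 0.88
```

View pics/w2.png

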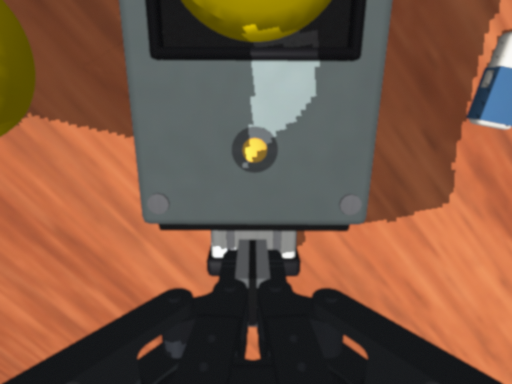

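Now I'll press into contact and out of the first stop, slowly.

```bash
python3 -m inch '[[[0.003,0,0],[0,0,0],0],[[0.003,0,0],[0,0,0],0],[[0.002,0,0],[0,0,0],0]]' | grep -v rot; python3 -m inch '[[[0.002,0,0],[0,0,0],0],[[0.002,0,0],[0,0,0],0]]'| grep -v rot; python3 -m inch '[[[0.002,0,0],[0,0,0],0],[[0.002,0,0],[0,0,0],0]]'| grep -v rot;  python3 -m inch '[[[0.002,0,0],[0,0,0],0],[[0.002,0,0],[0,0,0],0]]'| grep -v rot; python3 -m inch '[[[0.002,0,0],[0,0,0],0],[[0.002,0,0],[0,0,0],0]]'| grep -v rot; python3 m.py
```

```text
time: 5.95
tool_pos: [0.5499, -0.0492, 0.0583]
contact_force: [-0.5, -0.3, -0.4]
gripper_width: -0.002
grasp_force: 0.0
time: 6.15
tool_pos: [0.5503, -0.0473, 0.0583]
contact_force: [-1.9, -8.4, 0.0]
gripper_width: 0.001
grasp_force: 4.6
time: 6.35
tool_pos: [0.551, -0.0431, 0.0583]
contact_force: [-0.1, -5.4, 0.2]
gripper_width: -0.003
grasp_force: 2.9
time: 6.55
tool_pos: [0.5519, -0.0382, 0.0583]
contact_force: [-1.4, -4.0, -0.5]
gripper_width: 0.0
grasp_force: 1.6
time: 6.75
tool_pos: [0.5527, -0.0336, 0.0582]
contact_force: [-0.5, -3.9, -0.2]
gripper_width: 0.0
grasp_force: 1.6
tcp along 0.0647363923935972 0.058245903122233184 force along -3.91726263916851 [-0.47056423 -3.89631379 -0.21437977] edge [0.07248391 0.07708228]
pin [0.5651 0.0166 0.0574] 0.1163571 0.87
```

Contact was at tcp along ≈ 0.050, so the carriage is now about 15 mm along and sliding freely. Next I'll slide up to just before the search zone.

```bash
python3 -m inch '[[[0.003,0,0],[0,0,0],0],[[0.003,0,0],[0,0,0],0],[[0.003,0,0],[0,0,0],0],[[0.003,0,0],[0,0,0],0],[[0.003,0,0],[0,0,0],0],[[0.003,0,0],[0,0,0],0],[[0.003,0,0],[0,0,0],0]]' | grep -v rot; python3 -m inch '[[[0.003,0,0],[0,0,0],0],[[0.003,0,0],[0,0,0],0],[[0.003,0,0],[0,0,0],0],[[0.003,0,0],[0,0,0],0],[[0.003,0,0],[0,0,0],0],[[0.003,0,0],[0,0,0],0],[[0.002,0,0],[0,0,0],0]]'| grep -v rot; python3 m.py
```

```text
time: 7.55
tool_pos: [0.5566, -0.0128, 0.0583]
contact_force: [1.7, -3.2, -1.4]
gripper_width: -0.002
grasp_force: 1.8
time: 8.25
tool_pos: [0.5601, 0.0071, 0.0584]
contact_force: [1.2, -3.7, -1.2]
gripper_width: 0.002
grasp_force: 1.5
tcp along 0.1060995456917008 0.05835615706815576 force along -3.4271877998274225 [ 1.20685789 -3.70000167 -1.17471708] edge [0.11372232 0.11838739]
pin [0.5701 0.0556 0.058 ] 0.1556181 0.77
```

```bash
python3 -m inch '[[[0.003,0,0],[0,0,0],0],[[0.003,0,0],[0,0,0],0],[[0.003,0,0],[0,0,0],0]]' | grep -E "pos|force:"; python3 -m inch '[[[0.002,0,0],[0,0,0],0]]' | grep -E "pos|t_force"; python3 -m inch '[[[0.002,0,0],[0,0,0],0]]' | grep -E "pos|t_force"; python3 -m inch '[[[0.002,0,0],[0,0,0],0]]' | grep -E "pos|t_force"
```

```text
tool_pos: [0.5616, 0.0157, 0.0584]
contact_force: [0.3, -3.3, 1.2]
grasp_force: 1.5
tool_pos: [0.562, 0.0179, 0.0584]
contact_force: [-1.1, -2.8, 0.8]
tool_pos: [0.5623, 0.0197, 0.0584]
contact_force: [-0.6, -2.9, 2.3]
tool_pos: [0.5627, 0.0216, 0.0584]
contact_force: [-1.3, -3.0, 2.2]
```

```bash
for i in 1; do python3 -m inch '[[[0.002,0,0],[0,0,0],0]]' | grep -E "pos|t_force"; done; python3 -m inch '[[[0.002,0,0],[0,0,0],0]]' | grep -E "pos|t_force"; python3 -m inch '[[[0.002,0,0],[0,0,0],0]]' | grep -E "pos|t_force"; python3 m.py
```

```text
tool_pos: [0.563, 0.0235, 0.0584]
contact_force: [-1.3, -2.8, 2.7]
tool_pos: [0.5634, 0.0255, 0.0584]
contact_force: [-1.3, -3.4, 2.2]
tool_pos: [0.5638, 0.0275, 0.0584]
contact_force: [-1.6, -3.5, 2.2]
tcp along 0.12686216130472908 0.05837175721174604 force along -3.7404377879072657 [-1.6165665  -3.51047309  2.16437755] edge [0.13447825 0.13910946]
pin [0.5713 0.0789 0.0575] 0.1787577 0.61
```

```bash
python3 -m inch '[[[0.002,0,0],[0,0,0],0]]' | grep -E "pos|t_force"; python3 -m inch '[[[0.002,0,0],[0,0,0],0]]' | grep -E "pos|t_force"; python3 -m inch '[[[0.002,0,0],[0,0,0],0]]' | grep -E "pos|t_force"
```

```text
tool_pos: [0.5641, 0.0292, 0.0583]
contact_force: [-1.5, -4.0, 2.0]
tool_pos: [0.5645, 0.0313, 0.0583]
contact_force: [-0.2, -3.5, 1.2]
tool_pos: [0.5649, 0.0333, 0.0583]
contact_force: [-0.2, -3.3, 1.1]
```

```bash
python3 -m inch '[[[0.002,0,0],[0,0,0],0]]' | grep -E "pos|t_force"; python3 -m inch '[[[0.002,0,0],[0,0,0],0]]' | grep -E "pos|t_force"; python3 -m inch '[[[0.002,0,0],[0,0,0],0]]' | grep -E "pos|t_force"
```

```text
tool_pos: [0.5652, 0.0353, 0.0583]
contact_force: [-0.4, -2.8, 1.5]
tool_pos: [0.5656, 0.0373, 0.0583]
contact_force: [-0.2, -3.2, 1.1]
tool_pos: [0.566, 0.0393, 0.0583]
contact_force: [0.3, -4.0, 0.3]
```

```bash
python3 -m inch '[[[0.002,0,0],[0,0,0],0]]' | grep -E "pos|t_force"; python3 -m inch '[[[0.002,0,0],[0,0,0],0]]' | grep -E "pos|t_force"; python3 -m inch '[[[0.002,0,0],[0,0,0],0]]' | grep -E "pos|t_force"
```

```text
tool_pos: [0.5663, 0.0413, 0.0582]
contact_force: [-0.4, -2.8, 0.4]
tool_pos: [0.5667, 0.0432, 0.0583]
contact_force: [0.0, -4.1, 0.0]
tool_pos: [0.5671, 0.0452, 0.0583]
contact_force: [0.1, -3.0, 1.1]
```

```bash
python3 -m inch '[[[0.002,0,0],[0,0,0],0]]' | grep -E "pos|t_force"; python3 -m inch '[[[0.002,0,0],[0,0,0],0]]' | grep -E "pos|t_force"; python3 -m inch '[[[0.002,0,0],[0,0,0],0]]' | grep -E "pos|t_force"
```

```text
tool_pos: [0.5674, 0.0472, 0.0583]
contact_force: [-0.7, -3.7, 0.4]
tool_pos: [0.5678, 0.0491, 0.0583]
contact_force: [0.6, -4.7, 0.6]
tool_pos: [0.5681, 0.0511, 0.0583]
contact_force: [1.0, -2.3, 0.7]
```

```bash
python3 -m inch '[[[0.002,0,0],[0,0,0],0]]' | grep -E "pos|t_force"; python3 -m inch '[[[0.002,0,0],[0,0,0],0]]' | grep -E "pos|t_force"; python3 m.py
```

```text
tool_pos: [0.5685, 0.0534, 0.0583]
contact_force: [0.8, -1.5, -0.4]
tool_pos: [0.5686, 0.0556, 0.0582]
contact_force: [-0.4, -0.8, 0.5]
tcp along 0.15537798256818167 0.05822578825327508 force along -0.8262355622408681 [-0.39066948 -0.76939742  0.4945908 ] edge [0.16295658 0.16759166]
pin [0.5801 0.1067 0.0543] 0.20767049999999998 0.71
```

The force has dropped and the pin reads about 3.5 mm lower. I'll check with one more row of zero motion and a picture.

```bash
python3 -m inch '[[[0,0,0],[0,0,0],0],[[0,0,0],[0,0,0],0]]' | grep -E "pos|t_force"; python3 m.py w3.png
```

```text
tool_pos: [0.5686, 0.0551, 0.0582]
contact_force: [0.1, -0.2, 0.8]
tcp along 0.15488950473069404 0.058182217731914065 force along -0.190295592381066 [ 0.14430749 -0.21934758  0.83716323] edge [0.16212633 0.17253254]
pin [0.5798 0.111  0.0573] 0.2118486 0.56
```

View pics/w3.png

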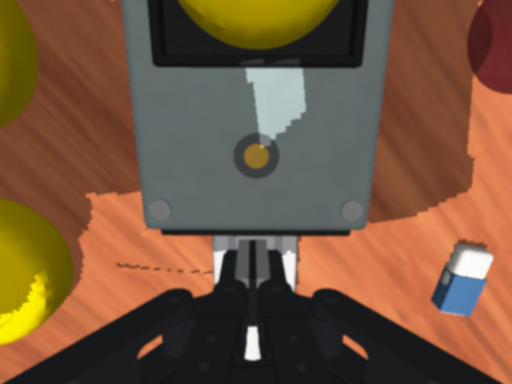

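The wrist view now shows a gap of about 7 mm between the fingers (row 240) and the buffer. The pin is at (257,157) and the yellow foot is central in the tray. The carriage has snapped into the stop at q ≈ 0.111, with zero force on the fingers. I'll back off and rise, then check.

```bash
python3 -m inch '[[[-0.01,0,0],[0,0,0],0],[[-0.02,0,0],[0,0,0],0],[[-0.02,0,0],[0,0,0],0],[[-0.01,0,-0.01],[0,0,0],0],[[0,0,-0.03],[0,0,0],0],[[0,0,-0.04],[0,0,0],0],[[0,0,-0.02],[0,0,0],0],[[0,0,0],[0,0,0],0]]'
python3 - <<'E'
from h import *
u=np.array([.177,.984]); n_=np.array([.984,-.177])
w,dw=manip.grab_frame("wrist"); W=world("wrist",dw)
for r in manip.look_for("wrist","pin_top")[:1]:
    p=np.array(r["point"]); D=np.linalg.norm(W[...,:2]-p[:2],axis=-1)
    print("pin",p,p[:2]@u,"q~",p[:2]@u-.0985,"pin z",np.median(W[D<.003][:,2]),"deck",np.median(W[(D>.012)&(D<.02)][:,2]))
s,_=manip.grab_frame("side"); t,_=manip.grab_frame("top")
for c,l in(("side","sand_timer"),("side","candle"),("side","eraser"),("top","sand_timer"),("top","candle"),("top","pin_box"),("top","eraser")):
    for r in manip.look_for(c,l)[:3]: print(c,l,np.round(r["point"],3),round(r["score"],2))
save("fin.png",np.hstack([s[90:290,130:380],t[90:290,130:380]])); save("fw.png",w)
E
```

```text
time: 11.95
tool_pos: [0.5608, -0.0048, 0.1638]
tool_rot: [0.003, 0.768, 0.641, 0.003]
contact_force: [-0.7, 0.3, -0.3]
gripper_width: -0.003
grasp_force: 0.0
pin [0.5809 0.1091 0.0544] 0.2101737 q~ 0.11167369999999999 pin z 0.050794492461317856 deck 0.049962272716764455
side sand_timer [0.583 0.159 0.076] 0.88
side sand_timer [0.428 0.166 0.057] 0.88
side sand_timer [0.413 0.044 0.031] 0.58
side candle [0.708 0.112 0.063] 0.57
side eraser [ 0.684 -0.008  0.01 ] 0.42
top sand_timer [0.587 0.174 0.094] 0.87
top sand_timer [0.41  0.068 0.031] 0.81
top sand_timer [0.43  0.172 0.031] 0.77
top candle [0.71  0.131 0.093] 0.61
top candle [0.584 0.151 0.054] 0.4
top pin_box [0.483 0.297 0.027] 0.85
```

View pics/fin.png

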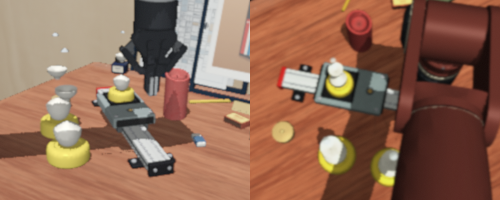

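Both views show the timer upright in its tray, at (122,90) on the left and (335,82) on the right. The candle, pin box and eraser have not moved. The pin stands only about 1 mm above the deck, so it is sunk and the carriage is clicked in at q ≈ 0.11.

```bash
python3 -c "
from plant import manip
print(manip.job_done())"
```

```text
the job is handed in; nothing more can be done
None
```

The carriage is clicked into the next stop, about 0.11 m along the rail, with the sand timer still standing in its tray and the candle, pin box and eraser where they were; I've handed the job in but got no verdict back.

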